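Start the kiln from its control desk

ROBOT

A 6-joint arm with a two-finger parallel gripper is mounted at the origin on the work surface. World frame = base frame: x ahead of the robot, y to its left, z up, the work surface at z = 0. Lengths are in mm, angles in degrees, forces in N, time in s.
With the tool pointing down it reaches from about 325 to 925 mm from the base axis. Payload 3.1 kg.
Tool frame: the origin (TCP) lies between the finger pads; the fingertips stand 14 mm ahead of it and the grasp point (between the pads) lies 5 mm behind it; y points along the fingers, x is the direction in which the jaws open and shut, and the axes are right-handed (so a half turn about y gives the same grasp; the last joint's range is limited). The gripper opens to 85 mm and grips with 20 to 120 N. Pads are 22 mm wide; open, the fingers measure 114 mm over their backs; the gripper's body (76 mm by 85 mm) begins 54 mm behind the grasp point. The pads swing forward as they close: fully open they stand 13 mm farther back than shut.
Start: joints at [57.628, 12.427, 92.441, -0, 75.132, -6.429], TCP at [273.412, 562.037, 245.3] pointing down, gripper open.
Joint ranges: [-157.48, 157.48], [-44.54, 120.13], [17.64, 146.25], [-64.5, 244.5], [7.68, 150.69], [-147.95, 147.95]. Speed limits (degrees/s): [159.86, 159.86, 180, 180, 180, 180].

INTERFACE

Orientations are given as a 3x3 rotation matrix whose columns are the frame's x, y, z axes.
In Python, from cell import telemetry, eyes, job gives the robot as it stands.
- The arm moves only by the tool play_rows, never from a script. Its argument "motion" is a list of rows, each a list of 3 entries, a list of its own where there are three numbers: the shift along the tool's x, y, z in mm, then the turn about the tool's y in degrees, then the opening, from 0 (shut) to 1 (fully open). A call has exactly 8 rows; each row is the pose to reach, as a shift and turn from the pose commanded when the call began, along the tool's axes at that moment; what a row does not reach only later rows make up. A row lasts 1/12 s, in which the tool goes at most 41.7 mm and 7.16 degrees, less where a joint would pass 70% of its speed; a pose out of reach is approached as far as the arm can. A call with a gripper value outside its range is refused whole. The fingers move at their own pace and stop on an object; the grip force is fixed at half the most. Time passes only in rows, so rows that repeat a pose let the fingers close, or fill a call up. It gives the time, the measured TCP pose, the force and the opening at its end, in the units of the state.
- telemetry.sense(): the state, without advancing time (a new reading comes with each control period).
- eyes.get_image(name): name is "scene" or "top"; returns (picture, depth): 480x640x3 uint8, blue, green, red; 480x640 float32, mm along the optical axis (not along the pixel's ray), 0 where there is no reading.
- eyes.camera_model(name): a dict with "intrinsics" (3x3 intrinsics, pixels), "k1" (the pictures are not rectified: a ray, as slopes to the right and down, at radius r is drawn at 1 + k1 r^2 times it, then the intrinsics apply), "camera_from_world" (4x4, takes a point from world to camera coordinates). Camera axes: x right, y down, z forward; pixel columns grow to the right and rows downward; lengths in mm; the calibration is good to about 2 mm. A picture is of the moment at which its call begins. camera_model takes no time and is no camera call.
- job.finish_job(): hands the job in, once; it reports no verdict.
The state is a dict: "t": time; "joint_positions": joint angles; "joint_vel": joint speeds; "joint_torque": joint torques, N m; "ee_pos": TCP position; "ee_rot": TCP orientation; "force": force on the tool from outside, world axes, zero at the start; "ft_torque": the same for the moment, N m; "finger_gap": finger opening in mm.
Only numpy, scipy, OpenCV 4.12 (cv2) and the standard library are available. Lean on these libraries where they do the work, as an engineer would, in place of code of your own. Each camera call takes 0.05 s, during which the arm holds its last target.

TASK

Start the kiln from the control desk on the bench by pressing with the fingertips, in this order: push the raised half of the red rocker switch all the way down, then push the blue key fully in, then press the round green button fully in and let it spring back. Press neither the white nor the yellow key, and do not pick up, knock or shift the glaze jar, spray can, clay dish or tool standing around.

Things in the scene. Friction and masses are not known exactly. Their poses are not given: they have to be found in the camera images.
- console: grey control desk fixed to the bench, 200 mm deep (its x) by 400 mm wide (its y) by 60 mm high, top flat and level. Origin at the centre of its underside; x points away from the robot, y left, z up; turned up to 0.25 rad. Controls are centred on the line x = -25 mm: three keys at y = -70, 0, 70 mm, the rocker and the green button at the ends (y = 145 and -145 mm, either way round)
- rocker_press (a point): where to push the red rocker: on top of the raised near half (white mark), 26 mm from the pivot towards the robot, 27 mm above the desk's top when off, 18 mm when fully on. Two halves, each 36 mm long (desk x), 36 mm wide, 8 mm thick, meet in a shallow V at the pivot, 14 mm above the desk's top; black frame 88 x 46 x 6 mm. The point moves with the rocker; axes as the desk's when off
- rocker (a joint): angle of the red rocker in rad: 0 off (near half rises 0.36 rad towards the robot), 0.36 fully on (near half level, a stop). Starts at 0 to 0.05. Needs 0.06 N m (2 to 5 N on the near half) and stays where it is left
- blue_top (a point): top centre of the blue key: a square cap 30 x 30 mm in a black collar 42 x 42 x 6 mm, its top 19 mm above the desk's top when up and 11 mm when fully in. The three keys (white, blue, yellow) stand in a row across the desk, 70 mm apart, in any order. Moves with the key; axes as the desk's
- blue_key (a joint): travel of the blue key in m: 0 up, 0.008 fully in (a stop). Slides straight down with about 2.5 N plus a little drag and stays wherever it is left; it does not come back up and cannot be reset
- white_top (a point): top centre of the white key: a square cap 30 x 30 mm in a black collar 42 x 42 x 6 mm, its top 19 mm above the desk's top when up and 11 mm when fully in. The three keys (white, blue, yellow) stand in a row across the desk, 70 mm apart, in any order. Moves with the key; axes as the desk's. Not to be pressed
- white_key (a joint): travel of the white key in m: 0 up, 0.008 fully in (a stop). Slides straight down with about 2.5 N plus a little drag and stays wherever it is left; it does not come back up and cannot be reset
- yellow_top (a point): top centre of the yellow key: a square cap 30 x 30 mm in a black collar 42 x 42 x 6 mm, its top 19 mm above the desk's top when up and 11 mm when fully in. The three keys (white, blue, yellow) stand in a row across the desk, 70 mm apart, in any order. Moves with the key; axes as the desk's. Not to be pressed
- yellow_key (a joint): travel of the yellow key in m: 0 up, 0.008 fully in (a stop). Slides straight down with about 2.5 N plus a little drag and stays wherever it is left; it does not come back up and cannot be reset
- start_top (a point): top centre of the round green start button, 34 mm across, in a steel ring 50 mm across and 12 mm high. Its top is 22 mm above the desk's top when out and 16 mm when fully in. Moves with the button; axes as the desk's
- start (a joint): travel of the green button in m: 0 out, 0.006 fully in (a stop). A spring needs 1.5 N to start and 5 N fully in, and brings it back
- glaze_jar: small amber glass jar with black lid, loose, 38 mm across, 50 mm high, standing on the far part of the desk's top, about 85 mm beyond the line of controls. Origin at the centre of its underside, z up
- spray_can: red and steel spray can, loose, 54 mm across, 150 mm high, on the bench to the left of the desk. Origin at the centre of its underside, z up
- clay_dish: fragile dish of dry tan clay with a rim of pointed petals like a sunflower, loose, about 180 mm across and 50 mm high, on the bench to the right of the desk. Origin at the centre of its underside, z up
- fettling_tool: wooden-handled clay tool, loose, 165 mm long, 13 mm thick, lying on the bench just beyond the desk. Origin on the bench under the handle, 80 mm from the handle's end; x along it towards the steel tip
Not all that is in view belongs to the job. There is more than one size of the clay_dish; the one meant has the size given above. What is shaped like the spray_can but turquoise is not meant.

How it is judged (in metres and radians):
On the way, in this order (a step that is already met when the one before it is completed fails the run):
1. the red rocker is pushed fully on (value of joint rocker above 0.31 rad), for 0.1 s.
2. the blue key is pushed fully in (value of joint blue_key above 0.0066 m), for 0.1 s.
3. the green button is pressed fully in (value of joint start above 0.0048 m), for 0.1 s.
At the end, for the whole second after the job is handed in: The rocker is on (over 0.31 rad) and the blue key in (over 6.6 mm), the green button has sprung back out (under 1.2 mm), the white and yellow keys are up (under 2 mm), and the jar, can, dish and tool stand still and upright within 12 mm of where they began (value of joint rocker above 0.31 rad and value of joint blue_key above 0.0066 m and value of joint start below 0.0012 m and value of joint each of white_key, yellow_key below 0.002 m and not (distance of glaze_jar from where it was at the start of the episode above 0.012 m) and not (distance of spray_can from where it was at the start of the episode above 0.012 m) and not (distance of clay_dish from where it was at the start of the episode above 0.012 m) and not (distance of fettling_tool from where it was at the start of the episode above 0.012 m) and linear speed of each of glaze_jar, spray_can, clay_dish, fettling_tool below 0.02 m/s and angle between each of glaze_jar, spray_can, clay_dish, fettling_tool's own z axis and vertical below 0.1 rad); the robot touches nothing.
It fails at once if the blue key is pressed (2.5 mm) before the rocker is on (value of joint blue_key above 0.0025 m and value of joint rocker below 0.3 rad).
It fails at once if the green button is pressed (2.5 mm) before the rocker is on and the blue key in (value of joint start above 0.0025 m and (value of joint blue_key below 0.0062 m or value of joint rocker below 0.3 rad)).
It fails at once if the white or the yellow key is pressed (2.5 mm) (value of joint any of white_key, yellow_key above 0.0025 m).
It fails at once if the jar, can, dish or tool is lifted, carried or shifted more than 15 mm (distance of any of glaze_jar, spray_can, clay_dish, fettling_tool from where it was at the start of the episode above 0.015 m).
It fails at once if the jar, can, dish or tool is tipped over 0.25 rad (angle between any of glaze_jar, spray_can, clay_dish, fettling_tool's own z axis and vertical above 0.25 rad).
It also fails if it takes over 42 s, if anything falls off the work surface, if the arm or the gripper's body presses on something with over 40 N, if the wrist force passes 120 N, or if a joint passes its speed limit or range.

## Working session

There is one attempt and no reset: what is moved stays moved. The work goes in short steps, Python scripts to look and compute and a tool call to move; the robot and the scene stay as the last step left them, time stands still between calls to the robot, and variables do not carry over. Pictures are saved under pics/ and viewed, and the job is handed in when it is done.

Besides the shell and the picture viewer there is one more tool, called after ">>>" by a JSON object that holds its "method" and its "body". play_rows: Moves the arm, as the interface text tells. Its arguments: {"type":"object","properties":{"motion":{"type":"array"}},"required":["motion"]}

```bash
mkdir -p pics; ls; python3 - <<'E'
from cell import telemetry, eyes, job
import cv2, numpy as np
print(telemetry.sense())
for n in ("scene","top"):
    im,d=eyes.get_image(n); cv2.imwrite(f"pics/{n}0.png",im); np.savez(f"{n}0.npz",im=im,d=d)
    print(n,eyes.camera_model(n))
E
```

```text
pics
{'t': 0.0, 'joint_positions': array([ 5.76287401e+01,  1.24782098e+01,  9.25303023e+01, -1.09050908e-03,
        7.51303237e+01, -6.42853688e+00]), 'joint_vel': array([-0.00619876,  0.07356779, -0.07337072,  0.0846878 , -0.07336331,
       -0.00427686]), 'joint_torque': array([ 8.92572757e-05, -3.96832430e+01, -3.03859735e+01,  2.30675511e-05,
        9.70821886e-03,  1.87012517e-06]), 'ee_pos': array([272.97954892, 561.35684422, 243.9358732 ]), 'ee_rot': array([[ 4.37466472e-01, -1.28181931e-03, -8.99233809e-01],
       [ 8.99231493e-01, -2.05642367e-03,  4.37468277e-01],
       [-2.40996097e-03, -9.99997064e-01,  2.53035884e-04]]), 'force': array([-0.85364596, -0.03906638, -0.11445056]), 'ft_torque': array([0.04591094, 0.0164222 , 0.01769826]), 'finger_gap': 85.38322688571967}
scene {'intrinsics': array([[594.9289364 ,   0.        , 312.91751512],
       [  0.        , 594.9289364 , 246.13359017],
       [  0.        ,   0.        ,   1.        ]]), 'k1': -0.19508670682353774, 'camera_from_world': array([[-7.58898629e-01,  6.51172399e-01,  6.88308583e-03,
         3.76017419e+02],
       [ 5.52223464e-01,  6.49110195e-01, -5.23168426e-01,
        -2.19146106e+02],
       [-3.45140720e-01, -3.93230800e-01, -8.52201515e-01,
         1.91387091e+03],
       [ 0.00000000e+00,  0.00000000e+00,  0.00000000e+00,
         1.00000000e+00]])}
top {'intrinsics': array([[582.00504913,   0.        , 323.95516768],
       [  0.        , 582.00504913, 244.48314403],
       [  0.        ,   0.        ,   1.        ]]), 'k1': -0.02913925962372783, 'camera_from_world': array([[-2.21224626e-02, -9.99700898e-01, -1.04264862e-02,
         6.86667548e+00],
       [-9.90924067e-01,  2.33089784e-02, -1.32386500e-01,
         5.06665457e+02],
       [ 1.32589934e-01,  7.40314070e-03, -9.91143331e-01,
         1.25008657e+03],
       [ 0.00000000e+00,  0.00000000e+00,  0.00000000e+00,
         1.00000000e+00]])}
```

View pics/scene0.png

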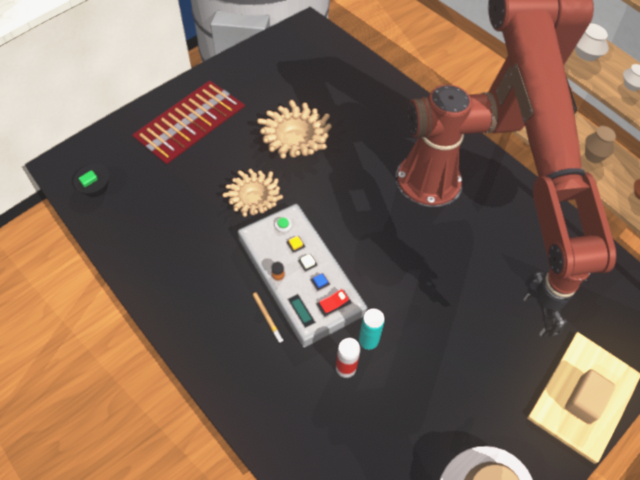

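View pics/top0.png

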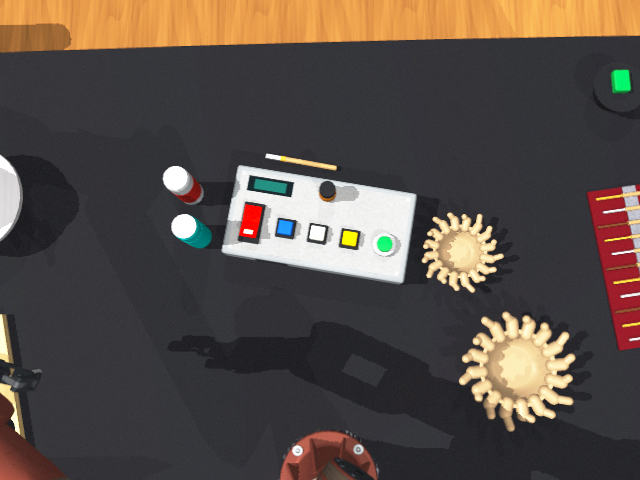

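The top view shows the desk with, left to right: red rocker (251,222; white mark at 248,232), blue (286,228), white (317,233), yellow (349,239) and green (385,244). The jar is at (327,190), the cans at (180,184) and (190,231), and the small dish at (460,250). Next I'll measure these.

```bash
cat > h.py <<'E'
import cv2, numpy as np
from cell import eyes
def ray(n,u,v):
    m=eyes.camera_model(n);K=m["intrinsics"];T=m["camera_from_world"]
    p=np.array([(u-K[0,2])/K[0,0],(v-K[1,2])/K[1,1]])
    q=p.copy()
    for _ in range(20): q=p/(1+m["k1"]*(q@q))
    R=T[:3,:3]; c=-R.T@T[:3,3]; d=R.T@np.array([q[0],q[1],1]); return c,d
def onz(n,u,v,z):
    c,d=ray(n,u,v); return c+d*(z-c[2])/d[2]
def depthpt(n,u,v,dep):
    c,d=ray(n,u,v); return c+d*dep
def tri(a,b):
    (c1,d1),(c2,d2)=a,b
    A=np.stack([d1,-d2],1); s=np.linalg.lstsq(A,c2-c1,rcond=None)[0]
    p,q=c1+s[0]*d1,c2+s[1]*d2
    return (p+q)/2,np.linalg.norm(p-q)
def blobs(im,lo,hi,box,amin=15):
    h=cv2.cvtColor(im,cv2.COLOR_BGR2HSV); m=cv2.inRange(h,lo,hi)
    k=np.zeros_like(m);x0,y0,x1,y1=box;k[y0:y1,x0:x1]=m[y0:y1,x0:x1]
    n,_,st,ce=cv2.connectedComponentsWithStats(k)
    return [(ce[i].round(2),st[i]) for i in range(1,n) if st[i][4]>=amin]
E
python3 - <<'E'
from h import *
S={n:np.load(n+"0.npz") for n in("scene","top")}
boxes={"scene":(235,200,370,345),"top":(220,160,418,285)}
cols={"red":((0,180,120),(6,255,255)),"blue":((100,150,100),(115,255,255)),"yellow":((24,150,120),(34,255,255)),"green":((45,150,100),(75,255,255))}
zs=dict(red=80,blue=79,yellow=79,green=82)
P={}
for c,(lo,hi) in cols.items():
    r={}
    for n in S:
        b=max(blobs(S[n]["im"],lo,hi,boxes[n]),key=lambda t:t[1][4]); r[n]=b[0]
        d=S[n]["d"][int(b[0][1]),int(b[0][0])]
        print(c,n,b[0],b[1],"onz",onz(n,*b[0],zs[c]).round(1),"dep",depthpt(n,*b[0],d).round(1))
    t=tri(ray("scene",*r["scene"]),ray("top",*r["top"])); print("  tri",t[0].round(1),round(t[1],2)); P[c]=t[0]
# desk outline from top mask
h=cv2.cvtColor(S["top"]["im"],cv2.COLOR_BGR2HSV)
m=((h[...,2]>110)).astype(np.uint8)*255; k=np.zeros_like(m);k[155:295,215:422]=m[155:295,215:422]
k=cv2.morphologyEx(k,cv2.MORPH_CLOSE,np.ones((15,15)))
k=cv2.morphologyEx(k,cv2.MORPH_OPEN,np.ones((25,25)))
cs=max(cv2.findContours(k,0,2)[0],key=cv2.contourArea); rr=cv2.minAreaRect(cs)
for b in cv2.boxPoints(rr): print("corner",b.round(1),onz("top",*b,60).round(1))
for n in S:
  cv2.imwrite(f"pics/{n}_crop.png",cv2.resize(S[n]["im"][150:300,150:510] if n=="top" else S[n]["im"][195:385,225:395],None,fx=2.2 if n=="top" else 3,fy=2.2 if n=="top" else 3,interpolation=2))
E
```

```text
red scene [332.22 302.63] [320 293  28  19 248] onz [562.5 156.6  80. ] dep [561.3 155.5  76.6]
red top [250.54 219.89] [239 204  23  34 514] onz [557.3 151.   80. ] dep [557.6 151.2  78.3]
  tri [559.  152.7  69.4] 0.74
blue scene [320.04 280.44] [314 275  13  12 105] onz [542.7  84.1  79. ] dep [541.6  82.9  75.9]
blue top [284.78 227.35] [277 220  17  16 214] onz [539.5  77.9  79. ] dep [539.3  77.8  80.2]
  tri [540.2  79.5  69.8] 2.59
yellow scene [295.59 242.3 ] [290 237  12  12  98] onz [515.  -53.6  79. ] dep [514.5 -54.4  77.6]
yellow top [349.34 237.98] [342 230  16  17 213] onz [513.3 -59.4  79. ] dep [513.1 -59.3  80.5]
  tri [513.3 -58.4  71.9] 3.23
green scene [282.74 222.44] [279 219   9   8  54] onz [ 501.2 -128.4   82. ] dep [ 503.1 -125.8   86.7]
green top [384.18 243.7 ] [377 237  15  15 175] onz [ 498.9 -132.8   82. ] dep [ 498.2 -132.3   87.5]
  tri [ 499.2 -132.7   75.5] 1.84
corner [220.9 253.7] [488.2 218.2  60. ]
corner [238.8 148.3] [722.6 178.9  60. ]
corner [420.4 179.1] [ 642.7 -219.5   60. ]
corner [402.5 284.6] [ 412.7 -171.    60. ]
```

View pics/scene_crop.png

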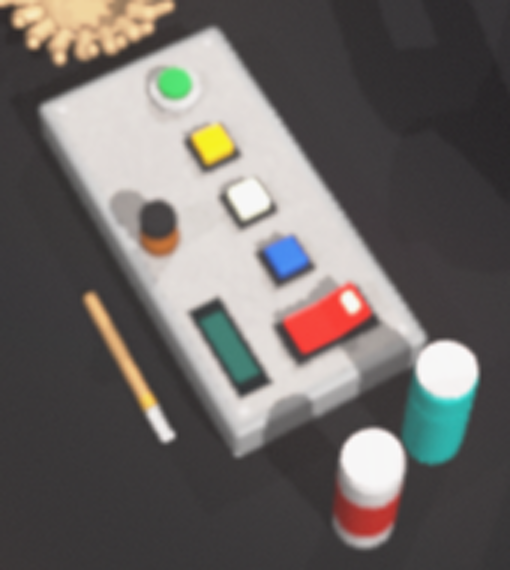

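View pics/top_crop.png

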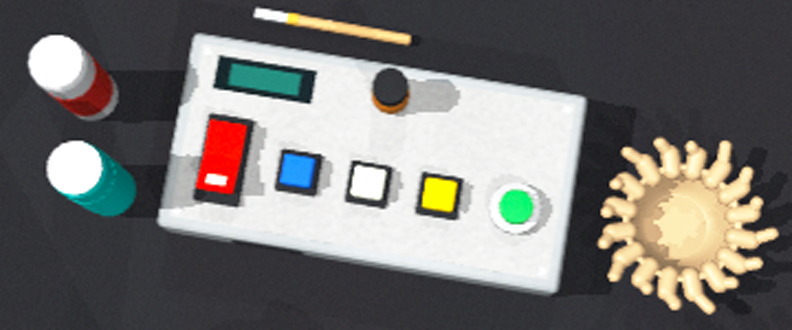

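```bash
python3 - <<'E'
from h import *
S={n:np.load(n+"0.npz") for n in("scene","top")}
# white caps of cans, z=150
b=blobs(S["top"]["im"],(0,0,190),(180,40,255),(160,160,212,250)); 
for c,s in b: print("can top",c,s,onz("top",*c,150).round(1), "w", s[2]*1100/582)
b=blobs(S["scene"]["im"],(0,0,190),(180,60,255),(330,305,390,365))
for c,s in b: print("can scene",c,s,onz("scene",*c,150).round(1))
print("jar",onz("top",327,187,110).round(1))
b=blobs(S["top"]["im"],(0,0,225),(180,40,255),(236,202,264,242),5)
for c,s in b: print("mark",c,s,onz("top",*c,87).round(1))
b=blobs(S["top"]["im"],(10,40,120),(25,255,255),(415,200,510,300),100)
for c,s in b: print("dish",c,s,onz("top",*c,40).round(1), onz("top",s[0],c[1],45).round(1))
# desk-top depth planes
for n,pts in dict(top=[(300,205),(360,210),(395,215),(330,262),(270,250),(370,265)],scene=[(300,285),(262,240),(300,230),(340,285)]).items():
    for u,v in pts:
        d=np.median(S[n]["d"][v-2:v+3,u-2:u+3]); print(n,(u,v),depthpt(n,u,v,d).round(1))
for n in S:
    T=eyes.camera_model(n)["camera_from_world"]; print(n,(-T[:3,:3].T@T[:3,3]).round(0))
y=np.array([.187,.982]); y/=np.linalg.norm(y); x=np.array([y[1],-y[0]])
bl=np.array([539.5,77.9])
o=bl-70*y+25*x; print("console",o, "yaw",np.degrees(np.arctan2(x[1],x[0])))
print("press", bl+75*y-26*x,"rocker pivot",bl+75*y,"start",bl-215*y)
E
```

```text
can top [174.99 177.99] [163 166  25  26 491] [635.5 296.1 150. ] w 47.25085910652921
can top [183.38 225.69] [171 214  25  24 474] [536.1 277.7 150. ] w 47.25085910652921
can scene [361.72 306.59] [357 305   9   5  29] [537.5 237.9 150. ]
can scene [373.5  317.87] [364 309  20  19 307] [536.4 280.4 150. ]
can scene [335.56 318.59] [330 312  14  16 153] [610.3 219.6 150. ]
can scene [349.28 349.69] [339 338  21  26 406] [640.4 303.9 150. ]
jar [618.2 -14.4 110. ]
mark [238.72 210.1 ] [236 202   8  19 119] [577.9 175.2  87. ]
mark [259.75 202.25] [255 202   9   2  12] [593.9 130.1  87. ]
mark [247.57 231.11] [244 229   9   5  35] [532.  156.5  87. ]
mark [262.5 240. ] [262 239   2   3   6] [512.2 124.9  87. ]
dish [459.72 250.99] [ 422  212   82   81 3811] [ 484.5 -301.7   40. ] [ 485.8 -218.2   45. ]
top (300, 205) [590.8  45.3  62.2]
top (360, 210) [576.6 -84.9  62.2]
top (395, 215) [ 563.7 -160.4   62.3]
top (330, 262) [464.6 -17.   62.4]
top (270, 250) [493.6 111.7  62.1]
top (370, 265) [ 456.2 -102.7   61.7]
scene (300, 285) [587.9  52.4  62. ]
scene (262, 240) [ 576.5 -132.1   59.6]
scene (300, 230) [472.1 -85.6  62.9]
scene (340, 285) [503.7 123.6  61.2]
scene [1067.  650. 1514.]
top [ 336.  -14. 1306.]
console [550.96405326   4.45903403] yaw -10.781616736094595
press [527.98893012 156.43976872] rocker pivot [553.52996047 151.57604909] start [ 499.28077999 -133.30467405]
```

The measurements agree with the given sizes: keys 140 mm apart over two steps, desk top at z≈62, yaw −10.8°. The two cameras disagree by about 5 mm in y, so I'll check against the fingertips when hovering. Closing the gripper and starting the transfer.

>>> {"method": "play_rows", "body": {"motion": [[[-18,0,-30],-2,0],[[-37,0,-60],-4,0],[[-56,0,-91],-6,0],[[-75,0,-122],-8,0],[[-94,0,-153],-10,0],[[-113,0,-183],-12,0],[[-132,0,-214],-14,0],[[-150,0,-243],-15.1,0]]}}

```text
t: 0.77
ee_pos: [426.7, 318.9, 244.8]
ee_rot: [[0.187, -0.001, -0.982], [0.982, -0.001, 0.187], [-0.001, -1.0, 0.0]]
force: [0.3, 0.4, 0.4]
finger_gap: 0.2
```

```bash
python3 - <<'E'
from cell import telemetry
import numpy as np
s=telemetry.sense(); p=s["ee_pos"];R=s["ee_rot"]; print(s["t"],p,s["force"],s["finger_gap"],s["joint_vel"].round(1),np.degrees(np.arctan2(R[1,0],R[0,0])))
d=np.array([529,159,180])-p; print("tool shift",R.T@d)
E
```

```text
0.7667 [426.65126185 318.91269896 244.80470338] [0.32934842 0.44916222 0.44656836] 0.2078919927324002 [-44.3  -5.4   5.4   0.2  -0.5 -55.7] 79.24103076661342
tool shift [-137.95080331   64.83448222 -130.43408623]
```

>>> {"method": "play_rows", "body": {"motion": [[[-28,0,-26],0,0],[[-56,0,-52],0,0],[[-84,0,-79],0,0],[[-112,0,-105],0,0],[[-139.5,20,-131],0,0],[[-139.5,50,-131],0,0],[[-139.5,75,-131],0,0],[[-139.5,75,-131],0,0]]}}

```text
t: 1.43
ee_pos: [524.2, 157.3, 163.7]
ee_rot: [[0.19, -0.013, -0.982], [0.982, -0.002, 0.19], [-0.004, -1.0, 0.012]]
force: [-1.6, 0.2, -1.7]
finger_gap: -0.0
```

```bash
python3 - <<'E'
from h import *
from cell import telemetry
for n in ("scene","top"):
    im,d=eyes.get_image(n); cv2.imwrite(f"pics/{n}1.png",im); np.savez(f"{n}1.npz",im=im,d=d)
s=telemetry.sense(); p=s["ee_pos"];R=s["ee_rot"]; print(s["t"],p,s["force"],R.round(4))
tip=p+R@[0,14,0]; print("tip",tip)
out=[]
for n in ("scene","top"):
    im=np.load(n+"1.npz")["im"]; m=eyes.camera_model(n);T=m["camera_from_world"]
    def proj(P):
        q=T[:3,:3]@P+T[:3,3]; a=q[:2]/q[2]; a=a*(1+m["k1"]*(a@a)); return m["intrinsics"][:2,:2]@a+m["intrinsics"][:2,2]
    u=proj(tip); print(n,u)
    x,y=int(u[0]),int(u[1]); c=im[y-60:y+40,x-50:x+50].copy(); c=cv2.resize(c,None,fx=4,fy=4,interpolation=cv2.INTER_NEAREST)
    for sx in(-14.5,14.5):
      for sz in (-11,11):
        q=proj(tip+R@[sx,0,sz]); cv2.circle(c,tuple(int(v) for v in ((q-[x-50,y-60])*4)),3,(255,0,255),-1)
    out.append(c)
cv2.imwrite("pics/tip1.png",np.hstack(out))
E
```

```text
1.5333 [527.43826087 158.93218839 168.94869914] [0.25646814 0.70841312 0.60086596] [[ 1.883e-01 -3.800e-03 -9.821e-01]
 [ 9.821e-01 -6.000e-04  1.883e-01]
 [-1.300e-03 -1.000e+00  3.600e-03]]
tip [527.38476649 158.92401883 154.94880372]
scene [343.96902026 282.53575274]
top [241.61394289 228.17277051]
```

View pics/tip1.png

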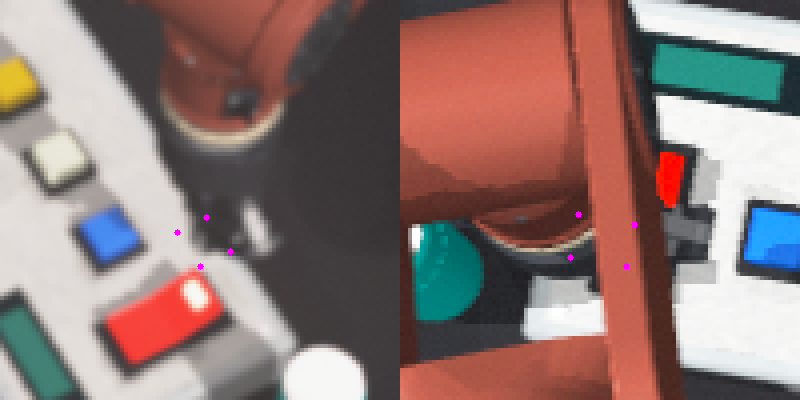

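View pics/scene1.png

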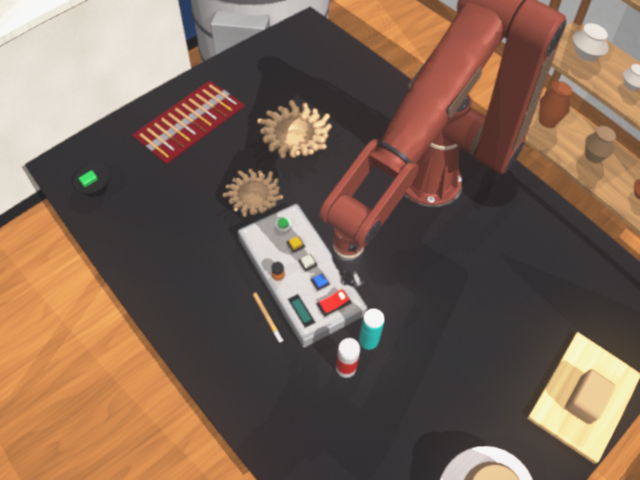

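```bash
python3 - <<'E'
import cv2,numpy as np
im=np.load("scene1.npz")["im"]; d=np.load("scene1.npz")["d"]
c=cv2.resize(im[250:300,315:385],None,fx=11,fy=11,interpolation=cv2.INTER_CUBIC)
c=cv2.convertScaleAbs(c,alpha=1.6,beta=20)
for i in range(0,70,10): cv2.putText(c,str(315+i),(i*11,12),0,.4,(0,255,255))
for i in range(0,50,10): cv2.putText(c,str(250+i),(0,i*11+12),0,.4,(0,255,255))
cv2.imwrite("pics/z1.png",c)
from h import depthpt
for v in range(268,292,3):
    print(v,[ (int(depthpt("scene",u,v,d[v,u])[2])) for u in range(335,368,2)])
E
```

```text
268 [202, 274, 287, 290, 296, 296, 296, 293, 294, 293, 283, 281, 4, -1, 1, 4, 0]
271 [61, 63, 216, 246, 253, 252, 284, 288, 269, 275, 271, 266, -3, 1, 4, 2, -2]
274 [63, 62, 196, 226, 241, 238, 241, 255, 262, 269, 255, 257, 3, 0, -7, -5, 0]
277 [62, 61, 57, 193, 226, 214, 200, 202, 256, 251, 254, 255, 8, 1, 6, -2, -2]
280 [57, 60, 62, 172, 193, 197, 208, 206, 209, 235, 247, 247, 241, 243, 3, 0, 2]
283 [58, 54, 64, 164, 166, 184, 207, 222, 234, 242, 244, 242, 247, 247, 236, 0, 0]
286 [64, 62, 57, 58, 61, 62, 59, 208, 221, 243, 243, 237, 3, -7, 6, 1, 3]
289 [59, 63, 56, 57, 58, 61, 60, 59, 59, 57, -2, -2, 0, -2, 4, 2, -5]
```

View pics/z1.png

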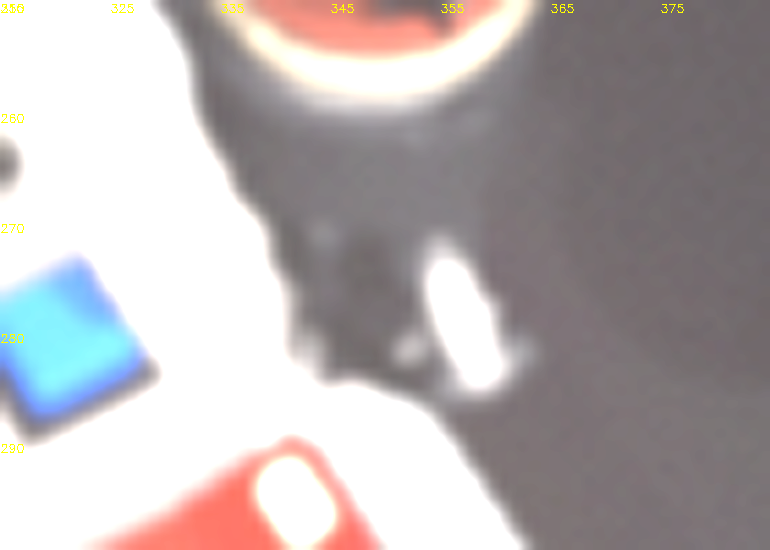

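The tip shows in the scene view at about (343,283), against a predicted (344,282.5), so the calibration is good enough. The remaining disagreement between cameras came mostly from visible cap sides. Now pressing the rocker.

>>> {"method": "play_rows", "body": {"motion": [[[0,25,0],0,0],[[0,50,0],0,0],[[0,60,0],0,0],[[0,64,0],0,0],[[0,68,0],0,0],[[0,72,0],0,0],[[0,75,0],0,0],[[0,75,0],0,0]]}}

```text
t: 2.2
ee_pos: [529.6, 159.7, 96.3]
ee_rot: [[0.188, 0.002, -0.982], [0.982, 0.001, 0.188], [0.001, -1.0, -0.002]]
force: [-0.2, 1.8, 1.0]
finger_gap: 0.1
```

>>> {"method": "play_rows", "body": {"motion": [[[0,1,0],0,0],[[0,2,0],0,0],[[0,3,0],0,0],[[0,3.5,0],0,0],[[0,4,0],0,0],[[0,4.5,0],0,0],[[0,5,0],0,0],[[0,5,0],0,0]]}}

```text
t: 2.87
ee_pos: [529.2, 159.4, 92.0]
ee_rot: [[0.188, 0.0, -0.982], [0.982, 0.0, 0.188], [0.0, -1.0, -0.0]]
force: [-3.5, 0.9, 10.5]
finger_gap: -0.2
```

```bash
python3 - <<'E'
from h import *
from cell import telemetry
s=telemetry.sense(); print(s["t"],s["ee_pos"],s["force"],s["ft_torque"])
im,d=eyes.get_image("scene")
s=telemetry.sense(); print(s["t"],s["ee_pos"],s["force"],s["ft_torque"])
cv2.imwrite("pics/z2.png",cv2.resize(im[240:340,290:390],None,fx=6,fy=6,interpolation=2))
E
```

```text
2.8667 [529.19955331 159.41376669  91.98950194] [-3.45614008  0.93986813 10.50089865] [ 0.18057421  0.65724661 -0.00505228]
2.9167 [529.16483144 159.4224645   91.9642496 ] [-3.49791904  0.55443187  9.93396715] [0.28023306 0.65783987 0.00621519]
```

View pics/z2.png

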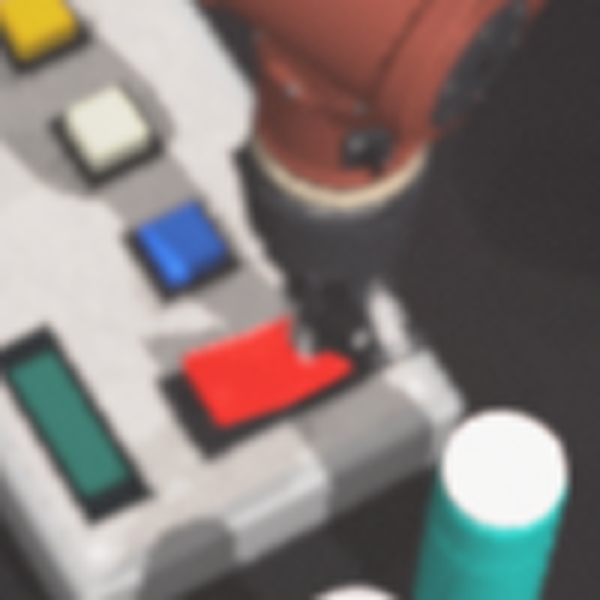

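The tip is on the rocker at z=78, the height for fully on, with 10 N. I'll push a bit further to confirm the stop.

>>> {"method": "play_rows", "body": {"motion": [[[0,1,0],0,0],[[0,2,0],0,0],[[0,3,0],0,0],[[0,4,0],0,0],[[0,4,0],0,0],[[0,4,0],0,0],[[0,4,0],0,0],[[0,4,0],0,0]]}}

```text
t: 3.58
ee_pos: [529.3, 159.5, 91.8]
ee_rot: [[0.188, -0.001, -0.982], [0.982, -0.0, 0.188], [-0.0, -1.0, 0.001]]
force: [-12.4, -0.7, 29.6]
finger_gap: 0.2
```

>>> {"method": "play_rows", "body": {"motion": [[[0,-15,0],0,0],[[0,-40,0],0,0],[[0,-60,0],0,0],[[-25,-60,-8],0,0],[[-50,-60,-16],0,0],[[-75.5,-60,-26],0,0],[[-75.5,-60,-26],0,0],[[-75.5,-60,-26],0,0]]}}

```text
t: 4.25
ee_pos: [540.0, 78.7, 145.9]
ee_rot: [[0.191, -0.001, -0.982], [0.982, -0.0, 0.191], [-0.001, -1.0, 0.0]]
force: [-0.4, 0.1, -1.1]
finger_gap: -0.4
```

```bash
python3 - <<'E'
from h import *
from cell import telemetry
im,d=eyes.get_image("scene"); im2,d2=eyes.get_image("top")
s=telemetry.sense(); print(s["t"],s["ee_pos"],s["force"],s["ft_torque"])
R=s["ee_rot"]; print("to blue", R.T@(np.array([540,80,93])-s["ee_pos"]))
cv2.imwrite("pics/z3.png",np.hstack([cv2.resize(im[240:340,270:370],None,fx=4,fy=4,interpolation=2),cv2.resize(im2[180:280,220:320],None,fx=4,fy=4,interpolation=2)]))
# heights of rocker in scene depth along its long axis
for u,v in [(345,295),(341,297),(336,299),(331,302),(326,305),(323,307)]:
    print((u,v),depthpt("scene",u,v,np.median(d[v-1:v+2,u-1:u+2])).round(1), "before",depthpt("scene",u,v,np.median(np.load("scene0.npz")["d"][v-1:v+2,u-1:u+2]))[2].round(1))
E
```

```text
4.35 [539.64048936  80.23054667 145.75365703] [-0.6444834   0.98108692  0.19186516] [-0.05738451  0.02611549  0.02168548]
to blue [-0.15346075 52.75326574 -0.44736232]
(345, 295) [517.3 158.6  70.1] before 85.7
(341, 297) [532.4 158.6  77.6] before 85.1
(336, 299) [547.4 155.   79.6] before 81.9
(331, 302) [564.5 153.8  82.1] before 77.5
(326, 305) [582.7 154.   88.4] before 81.1
(323, 307) [587.2 147.6  72.1] before 77.8
```

View pics/z3.png

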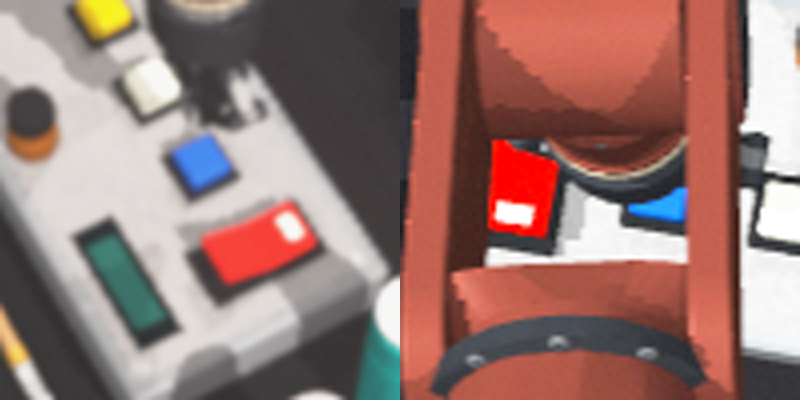

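The scene picture shows the rocker on: near half level at z≈78, far end raised to 88. Both the position and the commanded point are over the blue key. Descending now.

>>> {"method": "play_rows", "body": {"motion": [[[0,25,0],0,0],[[0,45,0],0,0],[[0,50,0],0,0],[[0,53,0],0,0],[[0,55,0],0,0],[[0,57,0],0,0],[[0,59,0],0,0],[[0,59,0],0,0]]}}

```text
t: 5.02
ee_pos: [541.0, 80.5, 88.1]
ee_rot: [[0.188, 0.002, -0.982], [0.982, 0.0, 0.188], [0.001, -1.0, -0.002]]
force: [-0.8, 1.2, 0.3]
finger_gap: 0.1
```

>>> {"method": "play_rows", "body": {"motion": [[[0,1,0],0,0],[[0,2,0],0,0],[[0,3,0],0,0],[[0,4,0],0,0],[[0,5,0],0,0],[[0,5,0],0,0],[[0,5,0],0,0],[[0,5,0],0,0]]}}

```text
t: 5.68
ee_pos: [541.1, 80.4, 84.8]
ee_rot: [[0.188, 0.001, -0.982], [0.982, 0.0, 0.188], [0.001, -1.0, -0.001]]
force: [-4.4, 1.5, 12.9]
finger_gap: 0.4
```

>>> {"method": "play_rows", "body": {"motion": [[[0,1,0],0,0],[[0,2,0],0,0],[[0,3,0],0,0],[[0,3,0],0,0],[[0,3,0],0,0],[[0,3,0],0,0],[[0,3,0],0,0],[[0,3,0],0,0]]}}

```text
t: 6.35
ee_pos: [541.3, 80.4, 84.5]
ee_rot: [[0.188, 0.0, -0.982], [0.982, 0.0, 0.188], [0.0, -1.0, -0.0]]
force: [-11.4, 0.4, 27.1]
finger_gap: 0.1
```

>>> {"method": "play_rows", "body": {"motion": [[[0,-30,0],0,0],[[0,-65,0],0,0],[[-35,-70,0],0,0],[[-72,-70,0],0,0],[[-109,-70,0],0,0],[[-146,-70,0],0,0],[[-182,-70,0],0,0],[[-215,-70,0],0,0]]}}

```text
t: 7.02
ee_pos: [498.8, -133.3, 149.2]
ee_rot: [[0.188, 0.0, -0.982], [0.982, -0.001, 0.188], [-0.001, -1.0, -0.0]]
force: [0.1, 0.4, 0.3]
finger_gap: -0.3
```

>>> {"method": "play_rows", "body": {"motion": [[[0,0,0],0,0],[[0,0,0],0,0],[[0,0,0],0,0],[[0,0,0],0,0],[[0,0,0],0,0],[[0,0,0],0,0],[[0,0,0],0,0],[[0,0,0],0,0]]}}

```text
t: 7.68
ee_pos: [499.8, -130.3, 149.3]
ee_rot: [[0.187, -0.0, -0.982], [0.982, -0.0, 0.187], [-0.0, -1.0, 0.0]]
force: [0.1, 0.3, -0.6]
finger_gap: 0.2
```

```bash
python3 - <<'E'
from h import *
from cell import telemetry
im,d=eyes.get_image("scene"); im2,d2=eyes.get_image("top")
np.savez("post.npz",im=im,d=d,im2=im2,d2=d2)
s=telemetry.sense(); print(s["t"],s["ee_pos"],s["force"])
R=s["ee_rot"]; print("to green", R.T@(np.array([499.8,-131.5,96])-s["ee_pos"]))
cv2.imwrite("pics/z4.png",np.hstack([cv2.resize(im[200:320,250:370],None,fx=3.3,fy=3.3,interpolation=2),cv2.resize(im2[170:290,240:420],None,fx=2.2,fy=3.3,interpolation=2)]))
for u,v in [(320,280),(319,282),(321,282),(308,262),(296,243)]:
    print((u,v),depthpt("scene",u,v,np.median(d[v-2:v+3,u-2:u+3])).round(1))
E
```

```text
7.7833 [ 499.70636271 -130.63058265  149.33668715] [-0.04902732  0.69204796  0.40483441]
to green [-0.83389903 53.33673876 -0.25250963]
(320, 280) [539.1  80.1  71.5]
(319, 282) [545.2  82.8  71.1]
(321, 282) [540.9  86.2  70.7]
(308, 262) [530.4  18.8  79.9]
(296, 243) [516.9 -49.5  82.3]
```

View pics/z4.png

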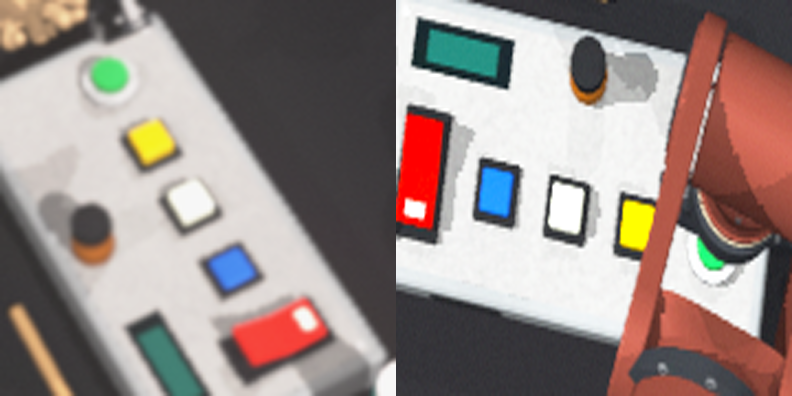

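Depth shows blue down at 71 and white and yellow up at about 80–82. The tool is over the green button, so pressing it now.

>>> {"method": "play_rows", "body": {"motion": [[[0,25,0],0,0],[[0,45,0],0,0],[[0,51,0],0,0],[[0,54,0],0,0],[[0,57,0],0,0],[[0,60,0],0,0],[[0,61,0],0,0],[[0,62,0],0,0]]}}

```text
t: 8.45
ee_pos: [500.0, -131.1, 89.8]
ee_rot: [[0.188, -0.001, -0.982], [0.982, 0.0, 0.188], [0.0, -1.0, 0.001]]
force: [-7.9, 3.2, 18.5]
finger_gap: 0.0
```

>>> {"method": "play_rows", "body": {"motion": [[[0,1,0],0,0],[[0,2,0],0,0],[[0,2,0],0,0],[[0,2,0],0,0],[[0,2,0],0,0],[[0,2,0],0,0],[[0,2,0],0,0],[[0,2,0],0,0]]}}

```text
t: 9.12
ee_pos: [500.0, -131.1, 89.7]
ee_rot: [[0.188, -0.001, -0.982], [0.982, 0.0, 0.188], [-0.0, -1.0, 0.001]]
force: [-10.9, 3.8, 22.9]
finger_gap: 0.3
```

The green button hit its stop at z≈89.7 with 23 N. Retracting.

>>> {"method": "play_rows", "body": {"motion": [[[0,-20,0],0,0],[[0,-50,0],0,0],[[0,-85,0],0,0],[[0,-120,0],0,0],[[0,-145,20],0,0],[[0,-150,50],0,0],[[0,-150,80],0,0],[[0,-150,100],0,0]]}}

```text
t: 9.78
ee_pos: [400.8, -112.3, 237.1]
ee_rot: [[0.188, 0.004, -0.982], [0.982, -0.002, 0.188], [-0.001, -1.0, -0.004]]
force: [0.1, -0.9, -0.3]
finger_gap: -0.1
```

>>> {"method": "play_rows", "body": {"motion": [[[0,0,0],0,0],[[0,0,0],0,0],[[0,0,0],0,0],[[0,0,0],0,0],[[0,0,0],0,0],[[0,0,0],0,0],[[0,0,0],0,0],[[0,0,0],0,0]]}}

```text
t: 10.45
ee_pos: [401.6, -112.2, 235.1]
ee_rot: [[0.188, -0.0, -0.982], [0.982, 0.0, 0.188], [0.0, -1.0, 0.0]]
force: [-0.6, 0.4, 0.2]
finger_gap: 0.3
```

```bash
python3 - <<'E'
from h import *
from cell import telemetry
im,d=eyes.get_image("scene"); im2,d2=eyes.get_image("top")
s=telemetry.sense(); print(s["t"],s["ee_pos"],s["force"],s["joint_vel"].round(2))
cv2.imwrite("pics/z5.png",np.hstack([cv2.resize(im[170:390,220:400],None,fx=2.2,fy=2.6,interpolation=2)[:572],cv2.resize(im2[140:300,150:510],None,fx=1.1,fy=2.6,interpolation=2)[:416].repeat(1,0) if 0 else cv2.copyMakeBorder(cv2.resize(im2[140:300,150:510],None,fx=1.1,fy=1.1,interpolation=2),0,572-176,0,0,0)]))
for k,(u,v) in dict(green=(283,222),yellow=(296,243),white=(308,262),blue=(320,281),near=(341,297),far=(326,305)).items():
    print(k,depthpt("scene",u,v,np.median(d[v-1:v+2,u-1:u+2])).round(1),"start",depthpt("scene",u,v,np.median(np.load("scene0.npz")["d"][v-1:v+2,u-1:u+2]))[2].round(1))
a=np.load("scene0.npz")["im"]
df=cv2.absdiff(a,im).max(2); m=(df>60).astype(np.uint8); n,_,st,ce=cv2.connectedComponentsWithStats(m)
for i in range(1,n):
    if st[i][4]>12 : print("diff",ce[i].round(0),st[i])
for name,lo,hi,box in [("can",(0,120,60),(8,255,255),(330,350,365,385)),("tool",(10,80,120),(25,255,255),(245,285,290,345)),("dish",(10,40,80),(25,255,255),(220,165,286,216)),("jar",(0,0,0),(180,255,70),(268,258,290,282))]:
    for x in (a,im): print(name,[b[0] for b in blobs(x,lo,hi,box,25)])
E
```

```text
10.55 [ 401.49329093 -112.21907201  235.15601432] [-0.30467767 -1.1139172   0.3385699 ] [-0.04 -0.2   0.14 -0.01  0.06 -0.08]
green [ 501.4 -126.7   86.4] start 83.4
yellow [514.7 -52.3  76.5] start 80.9
white [530.5  19.   80.4] start 77.6
blue [541.4  82.6  72. ] start 79.3
near [533.4 159.4  80.2] start 85.1
far [582.2 153.5  87. ] start 81.1
diff [486.  15.] [ 456    0   50   40 1156]
diff [539.  43.] [ 517    0   46   97 2369]
diff [575.   3.] [568   0  13  10  68]
diff [584.   5.] [579   0  12  12  94]
diff [589.  15.] [584   2   9  24 116]
diff [419.  33.] [395  16  54  36 496]
diff [581.  40.] [573  29  15  23 112]
diff [511.  39.] [505  33  14  14 111]
diff [453.  53.] [419  38  69  33 926]
diff [340.  93.] [ 293   49  113  107 5102]
diff [494.  77.] [485  59  20  34  98]
diff [564.  79.] [560  76   9   8  36]
diff [432.  84.] [424  80  17  11  77]
diff [519.  90.] [516  84   7  12  33]
diff [570.  90.] [569  86   3   8  13]
diff [550.  95.] [546  90  10  13  33]
diff [476.  96.] [470  93  13   7  52]
diff [562. 112.] [550  96  20  31  91]
diff [478. 115.] [465 102  26  24 3
[... 330 characters left out ...]
.] [435 135  29  22 153]
diff [484. 159.] [458 137  50  48 696]
diff [536. 155.] [533 151   7   9  45]
diff [550. 155.] [547 152   8   8  28]
diff [323. 167.] [320 161   7  13  58]
diff [571. 173.] [546 161  44  24 267]
diff [271. 174.] [270 172   3   6  15]
diff [311. 178.] [310 175   3   6  14]
diff [573. 183.] [565 179  16   9  89]
diff [580. 254.] [ 547  185   69  114 2565]
diff [325. 308.] [319 301  15  12  43]
diff [561. 320.] [557 314   7  11  27]
can [array([346.23, 366.91])]
can [array([346.17, 366.9 ])]
tool [array([264.48, 311.73])]
tool [array([264.55, 311.87])]
dish [array([253.17, 191.93])]
dish [array([253.06, 192.07])]
jar [array([275.9, 270.1])]
jar [array([276.82, 267.8 ])]
```

View pics/z5.png

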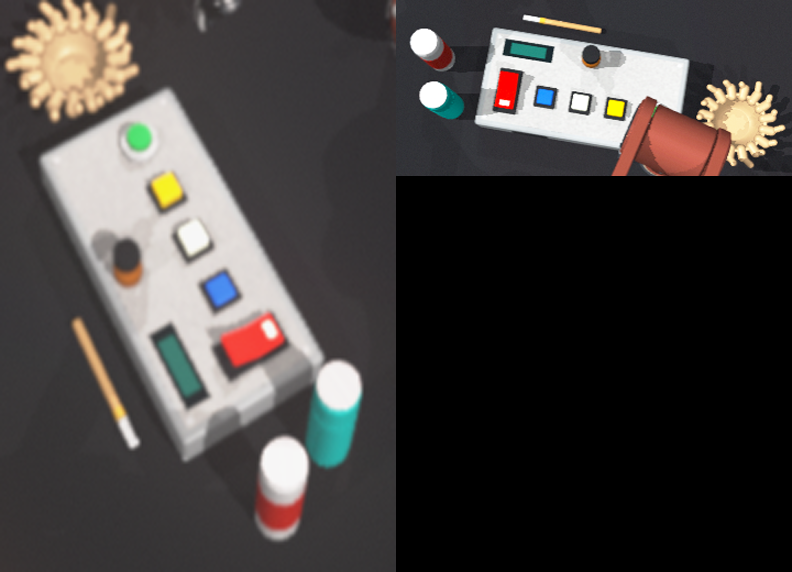

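The scene view shows the button out, blue down, white and yellow up, the rocker on, and all the loose items where they began. The arm is clear, so I'm handing in.

```bash
python3 -c "
from cell import job,telemetry
print(job.finish_job()); print(telemetry.sense()['t'])"
```

```text
the job is handed in; nothing more can be done
None
the job is handed in; nothing more can be done
```

I pressed the rocker, then the blue key, then the green button with closed fingertips, retracted the arm clear and handed in at about 10.6 s. No verdict was reported.

| Control | Fingertip height at stop | Height given for fully pressed | Force at stop | Depth check afterwards |
|---|---|---|---|---|
| Red rocker | about 78 mm | 78 mm | 30 N | near half about 78–80 mm, far end raised to about 87 mm |
| Blue key | about 70.5 mm | 71 mm | 27 N | about 72 mm, so in |
| Green button | about 75.7 mm | 76 mm | 23 N | about 86 mm (83 mm at start), so sprung back |

- **White and yellow keys:** neither was touched. The last depth readings were 80 mm for white and 76.5 mm for yellow. The yellow figure is about 4 mm below its reading at the start, but an earlier one gave 82 mm and depth noise is about ±3 mm, so I take it as noise.
- **Loose items:** the can, tool and dish moved less than 0.2 px between the first and last scene pictures. The jar's dark-colour mask shifted about 2 px, but the picture difference showed no change there. I put that down to lighting.
- **Camera disagreement:** the two cameras first differed by about 5 mm in y. Most of that was the visible sides of the caps. I used a blended position, and all three presses landed at the expected heights.

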